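# Strip the chip separator for cleaning

### The arm

A 7-joint arm with a two-finger parallel gripper is mounted at the origin on the work surface. World frame = base frame: x ahead of the robot, y to its left, z up, the work surface at z = 0. Lengths are in m, angles in rad, forces in N, time in s.
With the tool pointing down it reaches from about 0.35 to 0.9 m from the base axis. Payload 8.1 kg.
Tool frame: the origin (TCP) lies at the very end of the fingers, on their centre line; the grasp point (between the pads) lies grip_point_offset behind it (grip_point_offset is the distance from the TCP to the grasp point, in m); z points along the fingers, y is the direction in which the jaws open and shut (so a half turn about z gives the same grasp; the last joint's range is limited). The gripper opens to 92 mm and grips with 3 to 60 N. Pads are 19 mm wide; open, the fingers measure 130 mm over their backs; the gripper's body (75 mm by 190 mm) begins 47 mm behind the grasp point.
Start: joints at [-0.103, 0.434, 0.025, 1.573, -0.012, 1.134, -0.075], TCP at [0.625, -0, 0.227] pointing down, gripper open.
Joint ranges: [-2.62, 2.62], [-0.44, 2.09], [-1.27, 1.32], [0.08, 2.57], [-1.32, 4.46], [0.12, 2], [-2.74, 2.74]. Speed limits (rad/s): [2.22, 2.22, 3.01, 3.01, 3.14, 3.14, 3.14].

### API

Orientations are given as a rotation vector (axis times angle).
In Python, from cell import * gives the robot as it stands.
- The arm moves only by the tool drive_tool, never from a script. Its argument "increments" is a list of rows, each an object of numbers: "grip": the gripper's target within -1 to 1 (shut at 1, half-way at 0, fully open at -1); "tx", "ty", "tz": the shift along the world's x, y, z normalised to -1 to 1, where 1 is 400 mm; "turn": the turn about the world's z normalised to -1 to 1, where 1 is 60 degrees. In form: [{"grip": .., "tx": .., "ty": .., "tz": .., "turn": ..}, ...]. A call has 1 to 20 rows; each row is the pose to reach, as a shift and turn from the pose measured when the call began; what a row does not reach only later rows make up. A row lasts 1/10 s, in which the tool goes at most 50 mm and 8.59 degrees, less where a joint would pass 70% of its speed; a pose out of reach is approached as far as the arm can. A call with a number of a shift or a turn outside -1 to 1 is refused whole. A call with a gripper value outside its range is refused whole. The fingers move at their own pace and stop on an object; "newtons" is the grip in N (left out, the last holds). Time passes only in rows, so rows that repeat a pose let the fingers close. It gives the time, the measured TCP pose, the force and the opening at its end, in the units of the state.
- observe(): the state, without advancing time (a new reading comes with each control period).
- get_image(name): name is "scene" or "side" or "wrist"; returns the picture (420x560x3 uint8, red, green, blue); there is no depth.
- camera_info(name): a dict with "fx", "fy", "cx", "cy" (pixels), "eye" and "rotation" of the camera in the world; the wrist camera has in their place "hand_eye" (4x4, takes a point from camera to tool coordinates, whose origin is the TCP and whose axes are the flange's). Camera axes: x right, y down, z forward; pixel columns grow to the right and rows downward; lengths in m; the calibration is good to about 2 mm. The wrist camera is an equidistant fisheye: a pixel r from the principal point sees the ray r / f radians off the axis. A picture is of the moment at which its call begins: read the wrist's pose just before it. camera_info takes no time and is no camera call.
- sign_off(): hands the job in, once; it reports no verdict.
The state is a dict: "clock": time; "joints": joint angles; "dq": joint speeds; "joint_efforts": joint torques, N m; "position": TCP position; "ee_rot": TCP orientation; "force": force on the tool from outside, world axes, zero at the start; "ft_torque": the same for the moment, N m; "width": opening from 0.0 (shut) to 1.0 (fully open).
Only numpy, scipy, OpenCV 4.12 (cv2) and the standard library are available. Lean on these libraries where they do the work, as an engineer would, in place of code of your own. Each camera call takes 0.05 s, during which the arm holds its last target. There are 200 camera calls.

### The job

Take the saw's chip separator apart for cleaning: turn its bayonet lid anticlockwise (seen from above), feeling for the place where it comes free, and lift it off, then lift out the filter, then the basket underneath. Stand each part upright directly on the plywood board and let go of it before taking the next; leave everything else on the bench where it is.

Things in the scene. Friction and masses are not known exactly. Their poses are not given: they have to be found in the camera images.
- pot: Separator pot: green round can bolted to the bench, 160 mm across, 130 mm high with its collar, floor 6 mm thick; inlet stub out 45 mm at +x, 60 mm up. Origin: centre of its underside. The collar's clear mouth is 132 mm across (do not enter with wider-open fingers). Its slots, hidden under the lid, are NOT told by the pot's yaw; elsewhere it holds two feet of the lid down, with 2.5 mm of play.
- lid_bar (a point): Lid: aluminium disc 164 mm across, 8 thick; black grip bar 70 mm long (x), 16 thick (y), 44 high. Point: bar's centre, 22 mm below its top, 22 above the disc, 50 above the ends of its legs, on which it stands. 0.25-0.5 kg. Turns easily. Lifts straight out only in an unseen window 20 degrees wide, starting 25 to 80 degrees anticlockwise (+z), different each time; elsewhere caught after 2.5 mm.
- filter_mid (a point): Filter: upright pleated cylinder 60 mm across, 106 high, closed flat top, hollow and open below. Point: its centre, 53 mm above its lower edge; z up. It stands loosely in the basket, over the basket's knob, its top 13 mm below the pot's rim with 35 mm free around it. Grasp it across its top part. 0.1-0.25 kg. Lift at least 125 mm to clear the rim.
- basket_knob (a point): Basket: perforated steel cup 120 mm across, 60 high, with an 18 mm stem in its middle ending in a black round knob 30 mm across, 26 high. Point: knob's centre, 81 mm above the basket's underside, 13 below the knob's top; z up. It stands on the pot's floor, 6 mm from the mouth all round; the filter hides the knob. 0.2-0.45 kg. Lift it straight up at least 130 mm by the knob.
- board_top (a point): Plywood board, fixed, 280 mm (x) by 380 mm (y), 18 thick. Point: centre of its upper face; x and y along its sides, z up. The sanding block lies in its corner near x +0.10, y +0.13; the rest is free: room for the lid at about (-0.04, -0.095), the basket at (-0.05, +0.11), the filter at (+0.085, 0.0).
- sander_mid (a point): Bystander: cork sanding block lying on the board, 60 x 105 x 28 mm; the point is its centre.
- tape_mid (a point): Bystander: tape measure beside the pot, 36 x 68 x 62 mm; the point is its centre.
- driver_grip (a point): Bystander: screwdriver lying beyond the pot, 190 mm long; the point is in its handle.
- glue_mid (a point): Bystander: white glue bottle, 60 mm across, 170 mm high; the point is its centre.
- jar_mid (a point): Bystander: glass jar, 70 mm across, 90 mm high; the point is its centre.
- offcut_mid (a point): Bystander: wooden offcut, 45 x 160 x 40 mm; the point is its centre.
There are look-alikes about, which are no part of the job. What is meant by the part that bears lid_bar is not green, and is the larger of those in its own colour.

How it is judged:
On the way, in this order (a step that is already met when the one before it is completed fails the run):
1. the lid stands on the board, released (x of lid_bar in the frame of board_top between -0.14 and 0.14 m and y of lid_bar in the frame of board_top between -0.19 and 0.19 m and z of lid_bar in the frame of board_top between 0.042 and 0.058 m and angle between lid_bar's own z axis and vertical below 0.12 rad and contact force between lid and the fingers below 0.1 N), for 0.2 s.
2. the filter stands on the board, released (x of filter_mid in the frame of board_top between -0.14 and 0.14 m and y of filter_mid in the frame of board_top between -0.19 and 0.19 m and z of filter_mid in the frame of board_top between 0.045 and 0.061 m and angle between filter_mid's own z axis and vertical below 0.12 rad and contact force between filter and the fingers below 0.1 N), for 0.2 s.
3. the basket stands on the board, released (x of basket_knob in the frame of board_top between -0.14 and 0.14 m and y of basket_knob in the frame of board_top between -0.19 and 0.19 m and z of basket_knob in the frame of board_top between 0.073 and 0.089 m and angle between basket_knob's own z axis and vertical below 0.12 rad and contact force between basket and the fingers below 0.1 N), for 0.2 s.
At the end, for the whole second after the job is handed in: Lid, filter and basket each stand upright (within 7 degrees) directly on the board's surface (height within 8 mm), their centres inside the board's outline, and stay so (x of lid_bar in the frame of board_top between -0.14 and 0.14 m and y of lid_bar in the frame of board_top between -0.19 and 0.19 m and z of lid_bar in the frame of board_top between 0.042 and 0.058 m and angle between each of lid_bar, filter_mid, basket_knob's own z axis and vertical below 0.12 rad and x of filter_mid in the frame of board_top between -0.14 and 0.14 m and y of filter_mid in the frame of board_top between -0.19 and 0.19 m and z of filter_mid in the frame of board_top between 0.045 and 0.061 m and x of basket_knob in the frame of board_top between -0.14 and 0.14 m and y of basket_knob in the frame of board_top between -0.19 and 0.19 m and z of basket_knob in the frame of board_top between 0.073 and 0.089 m); the robot touches nothing.
It fails at once if a bystander (sanding block, tape measure, screwdriver, bottle, jar, offcut) is moved by more than 40 mm (distance of any of sander_mid, tape_mid, driver_grip, glue_mid, jar_mid, offcut_mid from where it was at the start of the episode above 0.04 m).
It also fails if it takes over 72 s, if anything falls off the work surface, if the arm or the gripper's body presses on something with over 40 N, if the wrist force passes 120 N, or if a joint passes its speed limit or range.

## Working session

There is one attempt and no reset: what is moved stays moved. The work goes in short steps, Python scripts to look and compute and a tool call to move; the robot and the scene stay as the last step left them, time stands still between calls to the robot, and variables do not carry over. Pictures are saved under pics/ and viewed, about 8 in all and at most 12, crops included, and the job is handed in when it is done.

Besides the shell and the picture viewer there is one more tool, called after "Request:" as name([rows], argument=value, ...), one row to a line, values as JSON. drive_tool: Moves the arm, as the interface text tells. Its arguments: {"type":"object","properties":{"increments":{"type":"array","items":{"type":"object","properties":{"grip":{"type":"number"},"tx":{"type":"number"},"ty":{"type":"number"},"tz":{"type":"number"},"turn":{"type":"number"}}}},"newtons":{"type":"number"}},"required":["increments"]}

```bash
mkdir -p pics; ls
python3 - <<'E'
from cell import *
import cv2
s=observe(); print({k:s[k] for k in ('clock','position','ee_rot','force','width')})
for n in ('scene','side','wrist'):
    cv2.imwrite(f'pics/{n}0.png',get_image(n)[:,:,::-1]); print(n,camera_info(n))
E
```

```text
pics
{'clock': 0.0, 'position': array([ 6.24491991e-01, -6.72343613e-05,  2.25948020e-01]), 'ee_rot': array([-2.22084877e+00, -2.22065246e+00,  1.87903578e-03]), 'force': array([-0.23542053, -0.06210166, -0.50540182]), 'width': 1.0015762205569283}
scene {'fx': 404.64163261879247, 'fy': 404.64163261879247, 'cx': 274.62198590667685, 'cy': 205.0607991085282, 'eye': array([1.39063789, 0.34459427, 0.68011061]), 'rotation': array([-1.43758113, -1.89575005,  1.02370953])}
side {'fx': 449.97534412752225, 'fy': 449.97534412752225, 'cx': 285.67230454106766, 'cy': 212.2170493541919, 'eye': array([0.18877311, 0.64467911, 0.91989825]), 'rotation': array([-0.89699544,  2.63156279, -0.95698073])}
wrist {'fx': 325.19226210127806, 'fy': 325.19226210127806, 'cx': 279.30991234496685, 'cy': 211.72937305920343, 'hand_eye': array([[ 1.31749126e-03, -9.62064478e-01, -2.72818996e-01,
         7.32378178e-02],
       [ 9.99998552e-01,  1.56138540e-03, -6.76873944e-04,
         2.75431271e-04],
       [ 1.07717197e-03, -2.72817710e-01,  9.62065142e-01,
        -1.59114521e-01],
       [ 0.00000000e+00,  0.00000000e+00,  0.00000000e+00,
         1.00000000e+00]])}
```

View pics/scene0.png

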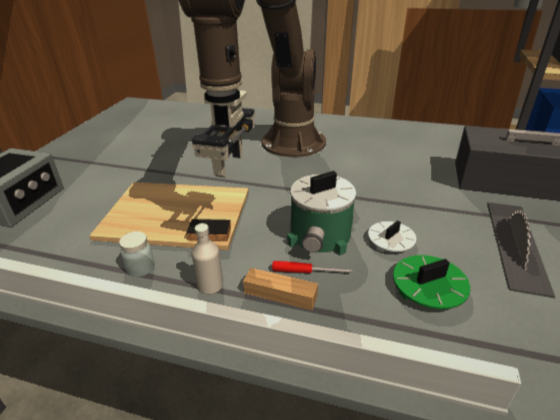

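View pics/side0.png

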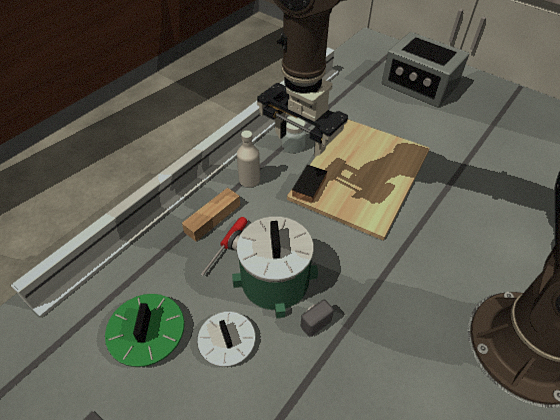

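```bash
cat > h.py <<'E'
from cell import *
import cv2, numpy as np
from scipy.spatial.transform import Rotation as R
def cam(n):
    c=camera_info(n); K=np.array([[c['fx'],0,c['cx']],[0,c['fy'],c['cy']],[0,0,1]])
    if n=='wrist':
        s=observe(); T=np.eye(4); T[:3,:3]=R.from_rotvec(s['ee_rot']).as_matrix(); T[:3,3]=s['position']
        T=T@np.array(c['hand_eye']); return K,T[:3,:3],T[:3,3]
    return K,R.from_rotvec(c['rotation']).as_matrix(),np.array(c['eye'])
def proj(n,P,C=None):
    K,M,e=C or cam(n); p=np.atleast_2d(P)-e; p=p@M
    if n=='wrist':
        r=np.hypot(p[:,0],p[:,1]); k=np.arctan2(r,p[:,2])/np.maximum(r,1e-9); q=p[:,:2]*k[:,None]
    else: q=p[:,:2]/p[:,2:]
    return q*[K[0,0],K[1,1]]+K[:2,2]
def ray(n,uv,z,C=None):
    K,M,e=C or cam(n); q=(np.atleast_2d(uv)-K[:2,2])/[K[0,0],K[1,1]]
    if n=='wrist':
        t=np.linalg.norm(q,axis=1,keepdims=True); d=np.hstack([q*np.sinc(t/np.pi),np.cos(t)])
    else: d=np.hstack([q,np.ones((len(q),1))])
    d=d@M.T; return e+d*((z-e[2])/d[:,2:])
E
python3 - <<'E'
from h import *
a=cv2.imread('pics/side0.png')[190:380,90:340]; b=cv2.imread('pics/scene0.png')[160:320,270:480]
a=cv2.resize(a,None,fx=2.4,fy=2.4); cv2.imwrite('pics/crop1.png',a)
print('lid centre side',ray('side',[275,247],.138),'scene',ray('scene',[323,193],.138))
print('board corners scene z.018',ray('scene',[[248,186],[127,184],[98,240],[232,247]],.018))
print('board corners side',ray('side',[[428,148],[384,237],[289,195]],.018))
print('sander',ray('side',[308,182],.032))
E
```

```text
lid centre side [[0.52984002 0.21119077 0.138     ]] scene [[0.54857924 0.20986122 0.138     ]]
board corners scene z.018 [[ 0.37988752 -0.0544048   0.018     ]
 [ 0.463845   -0.43538779  0.018     ]
 [ 0.73279896 -0.34678755  0.018     ]
 [ 0.66918421  0.00481669  0.018     ]]
board corners side [[ 0.44549414 -0.41825352  0.018     ]
 [ 0.38624264 -0.04711402  0.018     ]
 [ 0.65788702 -0.01264019  0.018     ]]
sander [[ 0.63852254 -0.07217162  0.032     ]]
```

View pics/crop1.png

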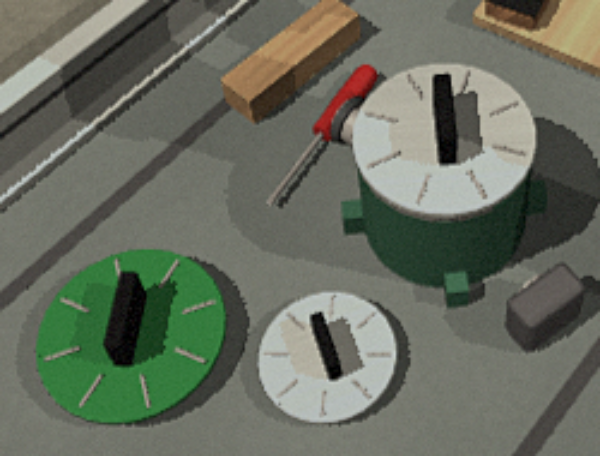

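The pictures show three candidates in the crop: a green lid at (125,335), a small white lid at (328,357) and the large white lid on the pot at (445,135). The one on the pot fits, since it isn't green and is the larger of the two white ones. I'll go above it for a close look.

Request:
drive_tool([
  {"tx":-0.21,"ty":0.52,"tz":0.18,"grip":-0.5},
  {"tx":-0.21,"ty":0.52,"tz":0.18},
  {"tx":-0.21,"ty":0.52,"tz":0.18},
  {"tx":-0.21,"ty":0.52,"tz":0.18},
  {"tx":-0.21,"ty":0.52,"tz":0.18},
  {"tx":-0.21,"ty":0.52,"tz":0.18},
  {"tx":-0.21,"ty":0.52,"tz":0.18},
])

```text
invalid input
```

Run:
```python
from h import *
from scipy.optimize import least_squares
s=observe(); print(s['clock'],s['position'],s['ee_rot'],s['width'],s['joints'])
C=cam('wrist'); im=np.ascontiguousarray(get_image('wrist')[:,:,::-1]); np.savez('w1.npz',K=C[0],M=C[1],e=C[2]); cv2.imwrite('pics/w1.png',im)
# board outline fit from side/scene corners
B=np.array([[-.14,-.19],[-.14,.19],[.14,.19],[.14,-.19]])
def bd(p): c,t=np.cos(p[2]),np.sin(p[2]); return np.c_[p[0]+B[:,0]*c-B[:,1]*t,p[1]+B[:,0]*t+B[:,1]*c,np.full(4,.018)]
f=lambda p:np.r_[(proj('side',bd(p)[:3])-[[428,148],[384,237],[289,195]]).ravel(),(proj('scene',bd(p))-[[127,184],[248,186],[232,247],[98,240]]).ravel()]
r=least_squares(f,[.55,-.21,.1],loss='soft_l1'); print('board',r.x,r.fun.round(1))
```

```text
0.15 [ 6.24605900e-01 -7.06279327e-05  2.26130464e-01] [-2.22104190e+00 -2.22077257e+00  1.48778861e-03] 0.9997577166513555 [-0.10260961  0.43505074  0.02501956  1.57389557 -0.01159291  1.13400269
 -0.07512394]
board [ 0.55726169 -0.21177166  0.18181273] [-1.7 -2.2  1.  -0.6 -3.7  2.4  4.9 -1.1  0.7  1.  -0.4 -2.4 -7.7 -2.4]
```

View pics/w1.png

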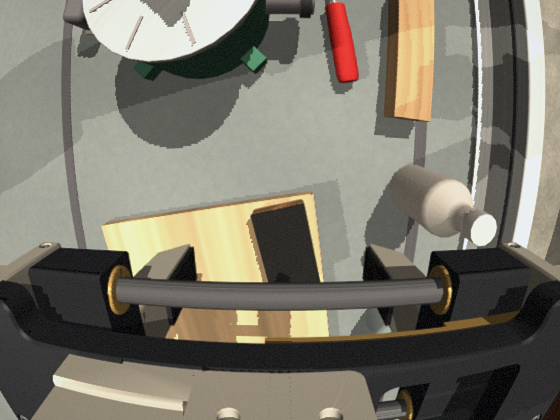

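The move was refused, so every field is probably needed. The picture is from the start pose: the pot is at top left and two board corners are at (103,226) and (316,193). I'll resend the move with full rows.

Request:
drive_tool([
  {"tx":-0.21,"ty":0.35,"tz":0.18,"turn":0,"grip":-0.5},
  {"tx":-0.21,"ty":0.35,"tz":0.18,"turn":0,"grip":-0.5},
  {"tx":-0.21,"ty":0.35,"tz":0.18,"turn":0,"grip":-0.5},
  {"tx":-0.21,"ty":0.35,"tz":0.18,"turn":0,"grip":-0.5},
  {"tx":-0.21,"ty":0.35,"tz":0.18,"turn":0,"grip":-0.5},
  {"tx":-0.21,"ty":0.35,"tz":0.18,"turn":0,"grip":-0.5},
], newtons=30)

```text
clock: 0.8
position: [0.5407, 0.14, 0.2984]
ee_rot: [-2.22, -2.223, 0.001]
force: [-0.0, -0.2, 0.4]
width: 0.748
```

Run:
```python
from h import *
s=observe(); print(s['clock'],s['position'],s['ee_rot'],s['width'],s['joints'])
C=cam('wrist'); im=np.ascontiguousarray(get_image('wrist')[:,:,::-1]); np.savez('w2.npz',K=C[0],M=C[1],e=C[2]); cv2.imwrite('pics/w2.png',im)
```

```text
0.8 [0.54066302 0.1400257  0.29836667] [-2.22024394e+00 -2.22257385e+00  8.50130285e-04] 0.7479654690583156 [-0.32680671  0.27724364 -0.02919901  1.62592306  0.00864711  1.23906043
 -0.35666289]
```

View pics/w2.png

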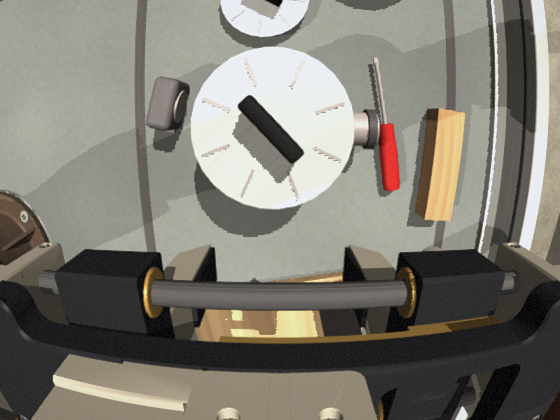

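The lid disc spans about (191–357, 46–209), with the bar's top running from (246,101) to (297,157). The tape measure is to its left, and the screwdriver and offcut are to its right.

Run:
```python
from h import *
from scipy.optimize import least_squares
d=np.load('w2.npz'); C=(d['K'],d['M'],d['e']); im=cv2.imread('pics/w2.png').astype(int)
w=((im.min(2)>150)).astype(np.uint8); n,l,st,ce=cv2.connectedComponentsWithStats(w)
i=l[180,330]; print(st[i],ce[i])
cs=max(cv2.findContours((l==i).astype(np.uint8),0,cv2.CHAIN_APPROX_NONE)[0],key=len)[:,0]
h=cv2.convexHull(cs)[:,0].astype(float)
def f(p,z):
    q=ray('wrist',h,z,C); return np.hypot(q[:,0]-p[0],q[:,1]-p[1])-p[2]
for z in (.13,.134,.138,.142):
    r=least_squares(f,[.54,.21,.08],args=(z,),loss='soft_l1',f_scale=.001); print(z,r.x,np.abs(r.fun).mean())
# bar: dark blob on the disc
k=((im.max(2)<60)).astype(np.uint8); k[:60]=0;k[200:]=0;k[:,:200]=0;k[:,340:]=0
n,l,st,ce=cv2.connectedComponentsWithStats(k); j=1+st[1:,4].argmax(); print('bar',st[j],ce[j])
c=np.argwhere(l==j)[:,::-1].astype(np.float32); rc=cv2.minAreaRect(c); box=cv2.boxPoints(rc); print(box)
print('box at z.182',ray('wrist',box,.182,C)[:,:2]); 
for sgn in [0]:
  q=ray('wrist',c,.17,C)[:,:2]; u,s_,v=np.linalg.svd(q-q.mean(0)); print('mean',q.mean(0),'yaw',np.degrees(np.arctan2(v[0,1],v[0,0])),s_/len(q)**.5*12**.5)
```

```text
[  145     0   292   282 46579] [281.99332317 136.99139097]
0.13 [0.56056148 0.2132637  0.1974143 ] 0.009623436033501912
0.134 [0.56032407 0.21325899 0.19500409] 0.009506151225512597
0.138 [0.56008668 0.21325438 0.19259382] 0.009388862759263872
0.142 [0.5598493  0.21324985 0.19018352] 0.009271570674557214
bar [ 239   96   64   67 1402] [270.2232525  128.96219686]
[[236.40149  106.145996]
 [249.32703   93.900734]
 [304.32556  151.95474 ]
 [291.40002  164.20001 ]]
box at z.182 [[0.50452551 0.22698334]
 [0.51545258 0.23719551]
 [0.56177716 0.18781999]
 [0.55089874 0.17720767]]
mean [0.53260893 0.20700397] yaw -47.0842768274903 [0.06992504 0.01546533]
```

Run:
```python
from h import *
import cell
print(globals().get('grip_point_offset'), [a for a in dir(cell) if not a.startswith('_')])
d=np.load('w2.npz'); C=(d['K'],d['M'],d['e'])
e=np.array([[191,128],[357,128],[274,46],[274,209]])
for z in (.134,.138): print(ray('wrist',e,z,C)[:,:2].round(4).tolist())
```

```text
0.0188 ['PlanningError', 'camera_info', 'get_image', 'grip_point_offset', 'observe', 'sign_off']
[[0.4514, 0.209], [0.6183, 0.2089], [0.5351, 0.2901], [0.5352, 0.1244]]
[[0.4525, 0.209], [0.6173, 0.2089], [0.5351, 0.2891], [0.5352, 0.1255]]
```

Request:
drive_tool([
  {"tx":-0.02,"ty":0.17,"tz":-0.15,"turn":0.143,"grip":-0.5},
  {"tx":-0.02,"ty":0.17,"tz":-0.15,"turn":0.286,"grip":-0.5},
  {"tx":-0.02,"ty":0.17,"tz":-0.15,"turn":0.429,"grip":-0.5},
  {"tx":-0.02,"ty":0.17,"tz":-0.15,"turn":0.572,"grip":-0.5},
  {"tx":-0.02,"ty":0.17,"tz":-0.15,"turn":0.717,"grip":-0.5},
  {"tx":-0.02,"ty":0.17,"tz":-0.15,"turn":0.717,"grip":-0.5},
])

```text
clock: 1.45
position: [0.5335, 0.2049, 0.2368]
ee_rot: [-1.254, -2.88, 0.005]
force: [-0.2, -0.2, -0.6]
width: 0.749
```

Request:
drive_tool([
  {"tx":0.001,"ty":0.007,"tz":-0.11,"turn":0,"grip":-0.5},
  {"tx":0.001,"ty":0.007,"tz":-0.222,"turn":0,"grip":-0.5},
  {"tx":0.001,"ty":0.007,"tz":-0.222,"turn":0,"grip":-0.5},
  {"tx":0.001,"ty":0.007,"tz":-0.222,"turn":0,"grip":1},
  {"tx":0.001,"ty":0.007,"tz":-0.222,"turn":0,"grip":1},
  {"tx":0.001,"ty":0.007,"tz":-0.222,"turn":0,"grip":1},
  {"tx":0.001,"ty":0.007,"tz":-0.222,"turn":0,"grip":1},
  {"tx":0.001,"ty":0.007,"tz":-0.222,"turn":0,"grip":1},
  {"tx":0.001,"ty":0.007,"tz":-0.222,"turn":0,"grip":1},
  {"tx":0.001,"ty":0.007,"tz":-0.222,"turn":0,"grip":1},
], newtons=40)

```text
clock: 2.45
position: [0.5339, 0.2078, 0.1481]
ee_rot: [-1.254, -2.88, 0.005]
force: [-0.3, -0.8, 0.8]
width: 0.19
```

Run:
```python
from h import *
s=observe(); print(s['clock'],s['position'],s['joints'],s['force'],s['ft_torque'],s['width'])
```

```text
2.45 [0.53394372 0.20775044 0.14812487] [-0.32320655  0.44043268 -0.19544156  1.78373247  0.10546024  0.93001671
  0.18587474] [-0.30048515 -0.82030624  0.80816137] [-0.31766754  0.30720198 -0.05410651] 0.19020902702805578
```

Gripped: the opening is 17.5 mm and joint 7 has room to spare. Next I'll turn 38° and test-lift 6 mm.

Request:
drive_tool([
  {"tx":0,"ty":0,"tz":0,"turn":0.12,"grip":1},
  {"tx":0,"ty":0,"tz":0,"turn":0.24,"grip":1},
  {"tx":0,"ty":0,"tz":0,"turn":0.36,"grip":1},
  {"tx":0,"ty":0,"tz":0,"turn":0.48,"grip":1},
  {"tx":0,"ty":0,"tz":0,"turn":0.6,"grip":1},
  {"tx":0,"ty":0,"tz":0,"turn":0.63,"grip":1},
  {"tx":0,"ty":0,"tz":0,"turn":0.63,"grip":1},
  {"tx":0,"ty":0,"tz":0.008,"turn":0.63,"grip":1},
  {"tx":0,"ty":0,"tz":0.015,"turn":0.63,"grip":1},
  {"tx":0,"ty":0,"tz":0.015,"turn":0.63,"grip":1},
])

```text
clock: 3.45
position: [0.5338, 0.2078, 0.1544]
ee_rot: [0.254, 3.131, -0.005]
force: [-0.1, 0.8, -3.1]
width: 0.17
```

Request:
drive_tool([
  {"tx":0,"ty":0,"tz":0.01,"turn":0,"grip":1},
  {"tx":0,"ty":0,"tz":0.02,"turn":0,"grip":1},
  {"tx":0,"ty":0,"tz":0.03,"turn":0,"grip":1},
  {"tx":0,"ty":0,"tz":0.03,"turn":0,"grip":1},
])

```text
clock: 3.85
position: [0.5342, 0.208, 0.1672]
ee_rot: [0.255, 3.129, -0.004]
force: [-1.3, -0.7, -3.2]
width: 0.175
```

Run:
```python
from h import *
s=observe(); print(s['clock'],s['position'],s['force'],s['ft_torque'],s['width'])
a=get_image('scene')[:,:,::-1][120:270,180:410]; cv2.imwrite('pics/l1.png',cv2.resize(a,None,fx=2.4,fy=2.4))
```

```text
3.85 [0.53418048 0.20799521 0.16715849] [-1.34645239 -0.65207333 -3.22565457] [ 0.05187976 -0.04461193  0.03928825] 0.175259554578423
```

View pics/l1.png

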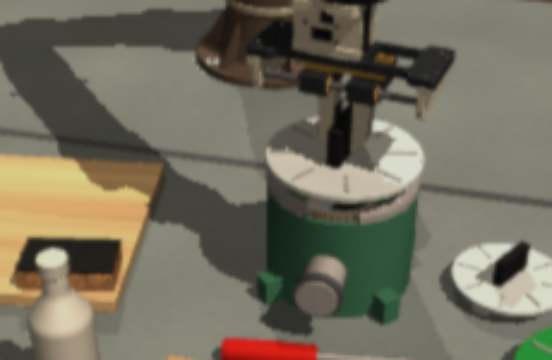

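The lid has come clear of the collar and is in the gripper, carrying about 3.5 N. Next I'll refine the board's pose.

Run:
```python
from h import *
from scipy.optimize import least_squares
d=np.load('w1.npz'); C=(d['K'],d['M'],d['e'])
w=ray('wrist',[[103,226],[316,193],[251,210],[304,201]],.018,C)[:,:2]; print(w.tolist(), np.linalg.norm(w[0]-w[1]))
B=np.array([[-.14,-.19],[-.14,.19],[.14,.19],[.14,-.19]])
def bd(p): c,t=np.cos(p[2]),np.sin(p[2]); return np.c_[p[0]+B[:,0]*c-B[:,1]*t,p[1]+B[:,0]*t+B[:,1]*c,np.full(4,.018)]
f=lambda p:np.r_[(proj('side',bd(p)[:3])-[[428,148],[384,237],[289,195]]).ravel(),(proj('wrist',bd(p)[1:3],C)-[[103,226],[316,193]]).ravel()]
r=least_squares(f,[.55,-.21,.1],loss='soft_l1'); print('board',r.x,r.fun.round(1))
p=r.x; c,t=np.cos(p[2]),np.sin(p[2])
for n,(x,y) in dict(lid=(-.04,-.095),filt=(.085,0),bask=(-.05,.11),sand=(.1,.13)).items(): print(n,p[0]+x*c-y*t,p[1]+x*t+y*c)
print('sander w1',ray('wrist',[[284,243]],.046,C))
```

```text
[[0.3907033155582298, -0.051096518020371434], [0.666931386220017, -0.008326742965416023], [0.5910931143993615, -0.028952892126795693], [0.6531270508422463, -0.017953720314313762]] 0.2795195890805952
board [ 0.55689317 -0.21733624  0.15214692] [ 0.6 -1.7 -0.5 -1.6 -3.5 -0.5 -0.6 -0.3 -0.4 -0. ]
lid 0.5317535062476257 -0.31730122122806526
filt 0.6409112458494272 -0.20445358995019872
bask 0.4907991047479716 -0.11618499364360323
sand 0.6360350881269626 -0.07368194514190834
sander w1 [[ 0.62971169 -0.05940249  0.046     ]]
```

Request:
drive_tool([
  {"tx":0,"ty":0,"tz":0.12,"turn":0,"grip":1},
  {"tx":0,"ty":0,"tz":0.2,"turn":0,"grip":1},
  {"tx":0,"ty":-0.1,"tz":0.2,"turn":-0.12,"grip":1},
  {"tx":0,"ty":-0.2,"tz":0.2,"turn":-0.24,"grip":1},
  {"tx":0,"ty":-0.3,"tz":0.2,"turn":-0.36,"grip":1},
  {"tx":0,"ty":-0.4,"tz":0.2,"turn":-0.48,"grip":1},
  {"tx":0,"ty":-0.5,"tz":0.2,"turn":-0.6,"grip":1},
  {"tx":0,"ty":-0.6,"tz":0.2,"turn":-0.72,"grip":1},
  {"tx":0,"ty":-0.7,"tz":0.2,"turn":-0.84,"grip":1},
  {"tx":0,"ty":-0.8,"tz":0.2,"turn":-0.9,"grip":1},
  {"tx":0,"ty":-0.9,"tz":0.2,"turn":-0.9,"grip":1},
  {"tx":0,"ty":-0.95,"tz":0.2,"turn":-0.9,"grip":1},
  {"tx":0,"ty":-0.95,"tz":0.2,"turn":-0.9,"grip":1},
])

```text
clock: 5.2
position: [0.5331, -0.1765, 0.2465]
ee_rot: [1.656, 2.669, -0.008]
force: [-0.2, -0.3, -4.8]
width: 0.172
```

Request:
drive_tool([
  {"tx":-0.003,"ty":-0.12,"tz":0,"turn":0,"grip":1},
  {"tx":-0.003,"ty":-0.24,"tz":0,"turn":0,"grip":1},
  {"tx":-0.003,"ty":-0.351,"tz":-0.05,"turn":0,"grip":1},
  {"tx":-0.003,"ty":-0.351,"tz":-0.15,"turn":0,"grip":1},
  {"tx":-0.003,"ty":-0.351,"tz":-0.25,"turn":0,"grip":1},
  {"tx":-0.003,"ty":-0.351,"tz":-0.35,"turn":0,"grip":1},
  {"tx":-0.003,"ty":-0.351,"tz":-0.43,"turn":0,"grip":1},
  {"tx":-0.003,"ty":-0.351,"tz":-0.445,"turn":0,"grip":1},
  {"tx":-0.003,"ty":-0.351,"tz":-0.46,"turn":0,"grip":1},
  {"tx":-0.003,"ty":-0.351,"tz":-0.46,"turn":0,"grip":1},
])

```text
clock: 6.2
position: [0.5329, -0.3169, 0.0634]
ee_rot: [1.655, 2.668, -0.007]
force: [0.1, 0.0, -4.1]
width: 0.172
```

Request:
drive_tool([
  {"tx":0,"ty":0,"tz":-0.008,"turn":0,"grip":1},
  {"tx":0,"ty":0,"tz":-0.015,"turn":0,"grip":1},
  {"tx":0,"ty":0,"tz":-0.018,"turn":0,"grip":1},
  {"tx":0,"ty":0,"tz":-0.018,"turn":0,"grip":1},
])

```text
clock: 6.6
position: [0.5328, -0.3169, 0.0564]
ee_rot: [1.655, 2.668, -0.007]
force: [0.0, 0.6, -4.5]
width: 0.169
```

Request:
drive_tool([
  {"tx":0,"ty":0,"tz":-0.004,"turn":0,"grip":1},
  {"tx":0,"ty":0,"tz":-0.008,"turn":0,"grip":1},
  {"tx":0,"ty":0,"tz":-0.008,"turn":0,"grip":1},
])

```text
clock: 6.9
position: [0.5329, -0.3171, 0.056]
ee_rot: [1.655, 2.667, -0.007]
force: [-9.8, 3.9, 24.7]
width: 0.173
```

Contact came at z = 0.056, as predicted. Next I'll release and go up.

Request:
drive_tool([
  {"tx":0,"ty":0,"tz":0.001,"turn":0,"grip":1},
  {"tx":0,"ty":0,"tz":0.001,"turn":0,"grip":-0.3},
  {"tx":0,"ty":0,"tz":0.001,"turn":0,"grip":-0.3},
  {"tx":0,"ty":0,"tz":0.001,"turn":0,"grip":-0.3},
  {"tx":0,"ty":0,"tz":0.001,"turn":0,"grip":-0.3},
  {"tx":0,"ty":0,"tz":0.12,"turn":0,"grip":-0.3},
  {"tx":0,"ty":0,"tz":0.24,"turn":0,"grip":-0.3},
  {"tx":0,"ty":0,"tz":0.36,"turn":0,"grip":-0.3},
  {"tx":0,"ty":0,"tz":0.48,"turn":0,"grip":-0.7},
  {"tx":0,"ty":0.12,"tz":0.6,"turn":0,"grip":-0.7},
  {"tx":0,"ty":0.24,"tz":0.6,"turn":0,"grip":-0.7},
  {"tx":0,"ty":0.36,"tz":0.6,"turn":0,"grip":-0.7},
])

```text
clock: 8.1
position: [0.5337, -0.1823, 0.2979]
ee_rot: [1.655, 2.662, -0.005]
force: [1.3, 0.8, -0.1]
width: 0.847
```

Request:
drive_tool([
  {"tx":0,"ty":0.12,"tz":0,"turn":-0.1,"grip":-0.7},
  {"tx":0,"ty":0.24,"tz":0,"turn":-0.2,"grip":-0.7},
  {"tx":0,"ty":0.36,"tz":0,"turn":-0.3,"grip":-0.7},
  {"tx":0,"ty":0.48,"tz":0,"turn":-0.4,"grip":-0.7},
  {"tx":0,"ty":0.6,"tz":0,"turn":-0.44,"grip":-0.7},
  {"tx":0,"ty":0.72,"tz":0,"turn":-0.44,"grip":-0.7},
  {"tx":0,"ty":0.78,"tz":0,"turn":-0.44,"grip":-0.7},
  {"tx":0,"ty":0.78,"tz":0,"turn":-0.44,"grip":-0.7},
])

```text
clock: 8.9
position: [0.5328, 0.1348, 0.2976]
ee_rot: [2.214, 2.223, -0.006]
force: [0.5, 0.1, 0.2]
width: 0.85
```

Run:
```python
from h import *
s=observe(); print(s['clock'],s['position'],s['ee_rot'],s['width'])
C=cam('wrist'); im=get_image('wrist')[:,:,::-1]; np.savez('w3.npz',K=C[0],M=C[1],e=C[2]); cv2.imwrite('pics/w3.png',im)
S=get_image('side')[:,:,::-1]; cv2.imwrite('pics/s3.png',S)
v=np.vstack([im[20:240,140:420],S[100:290,280:560]]); cv2.imwrite('pics/m3.png',cv2.resize(v,None,fx=1.45,fy=1.45))
```

```text
8.9 [0.53284103 0.13484126 0.29760105] [ 2.21369549  2.22319215 -0.0060437 ] 0.8499540228658098
```

View pics/m3.png

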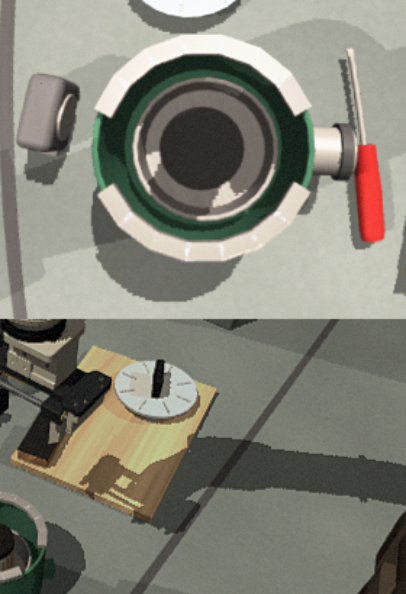

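The lid stands flat on the board. In the pot, the filter's dark top is centred at about wrist pixel (280,123), inside the grey basket ring.

Run:
```python
from h import *
d=np.load('w3.npz'); C=(d['K'],d['M'],d['e']); im=cv2.imread('pics/w3.png')
g=im.max(2).astype(np.uint8)
print(g[123,240:322:3], im[123,280],im[123,255])
for t in (60,):
    k=(g<t).astype(np.uint8); k=cv2.morphologyEx(k,cv2.MORPH_OPEN,np.ones((5,5))); n,l,st,ce=cv2.connectedComponentsWithStats(k); i=l[123,280]; print(t,st[i],ce[i])
    x,y,w,h=st[i][:4]; 
print('filter guess',ray('wrist',[[280,122.8],[251,122.8],[309,122.8],[280,94],[280,152]],.117,C)[:,:2].round(4).tolist())
```

```text
[ 84 116 121 111  46  42  43  44  44  49  45  49  49  47  48  49  50  47
  43  48  49  44  46 117 115 112 116 117] [40 47 49] [40 42 42]
60 [ 251   94   57   57 2543] [278.75462053 122.01219033]
filter guess [[0.5332, 0.2061], [0.5033, 0.2061], [0.5632, 0.2065], [0.533, 0.2362], [0.5334, 0.1755]]
```

Request:
drive_tool([
  {"tx":0,"ty":0.1,"tz":-0.05,"turn":0,"grip":-0.7},
  {"tx":0,"ty":0.18,"tz":-0.12,"turn":0,"grip":-0.7},
  {"tx":0,"ty":0.18,"tz":-0.24,"turn":0,"grip":-0.7},
  {"tx":0,"ty":0.18,"tz":-0.36,"turn":0,"grip":-0.7},
  {"tx":0,"ty":0.18,"tz":-0.42,"turn":0,"grip":-0.7},
  {"tx":0,"ty":0.18,"tz":-0.48,"turn":0,"grip":-0.7},
  {"tx":0,"ty":0.18,"tz":-0.536,"turn":0,"grip":-0.7},
  {"tx":0,"ty":0.18,"tz":-0.536,"turn":0,"grip":-0.7},
  {"tx":0,"ty":0.18,"tz":-0.536,"turn":0,"grip":1},
  {"tx":0,"ty":0.18,"tz":-0.536,"turn":0,"grip":1},
  {"tx":0,"ty":0.18,"tz":-0.536,"turn":0,"grip":1},
  {"tx":0,"ty":0.18,"tz":-0.536,"turn":0,"grip":1},
], newtons=25)

```text
clock: 10.2
position: [0.5344, 0.2019, 0.0845]
ee_rot: [2.218, 2.214, -0.006]
force: [-1.2, -0.9, 5.0]
width: 0.659
```

Request:
drive_tool([
  {"tx":0,"ty":0,"tz":0.01,"turn":0,"grip":1},
  {"tx":0,"ty":0,"tz":0.02,"turn":0,"grip":1},
  {"tx":0,"ty":0,"tz":0.02,"turn":0,"grip":1},
])

```text
clock: 10.5
position: [0.5348, 0.2021, 0.0932]
ee_rot: [2.218, 2.214, -0.004]
force: [0.1, 0.4, -1.5]
width: 0.66
```

Run:
```python
from h import *
s=observe(); print(s['clock'],s['position'],s['ee_rot'],s['force'],s['ft_torque'],s['width'],s['joints'],s['dq'])
cv2.imwrite('pics/s4.png',get_image('side')[:,:,::-1]); cv2.imwrite('pics/c4.png',get_image('scene')[:,:,::-1])
```

```text
10.5 [0.53476138 0.20212151 0.09322865] [ 2.21822169  2.21408274 -0.00397682] [ 0.08980338  0.40291123 -1.46176003] [ 0.01080797 -0.05011761 -0.03619422] 0.6596984856039385 [-0.35382349  0.49966769 -0.1471962   1.84487453  0.1086445   0.80477033
 -0.56059542] [-0.00015824  0.0089588   0.00091794  0.0071435   0.00204633 -0.01289137
 -0.00271619]
```

Run:
```python
from h import *
print('bottle',ray('scene',[208,265],.07),ray('side',[250,165],.06)); print('jar',ray('scene',[137,255],.045))
```

```text
bottle [[0.79707878 0.00240513 0.07      ]] [[ 0.78489915 -0.00373483  0.06      ]]
jar [[ 0.78449178 -0.19099689  0.045     ]]
```

Request:
drive_tool([
  {"tx":0,"ty":0,"tz":0.1,"turn":0,"grip":1},
  {"tx":0,"ty":0,"tz":0.2,"turn":0,"grip":1},
  {"tx":0,"ty":0,"tz":0.3,"turn":0,"grip":1},
  {"tx":0,"ty":0,"tz":0.4,"turn":0,"grip":1},
  {"tx":0,"ty":0,"tz":0.42,"turn":0,"grip":1},
])

```text
clock: 11.1
position: [0.5362, 0.203, 0.2654]
ee_rot: [2.217, 2.213, 0.005]
force: [-0.3, 0.2, -1.6]
width: 0.653
```

Request:
drive_tool([
  {"tx":0.03,"ty":-0.1,"tz":0,"turn":0,"grip":1},
  {"tx":0.06,"ty":-0.22,"tz":0,"turn":0,"grip":1},
  {"tx":0.09,"ty":-0.34,"tz":0,"turn":0,"grip":1},
  {"tx":0.12,"ty":-0.46,"tz":0,"turn":0,"grip":1},
  {"tx":0.15,"ty":-0.58,"tz":0,"turn":0,"grip":1},
  {"tx":0.18,"ty":-0.7,"tz":0,"turn":0,"grip":1},
  {"tx":0.21,"ty":-0.82,"tz":0,"turn":0,"grip":1},
  {"tx":0.24,"ty":-0.92,"tz":0,"turn":0,"grip":1},
  {"tx":0.262,"ty":-1.0,"tz":0,"turn":0,"grip":1},
  {"tx":0.262,"ty":-1.0,"tz":-0.1,"turn":0,"grip":1},
  {"tx":0.262,"ty":-1.0,"tz":-0.2,"turn":0,"grip":1},
  {"tx":0.262,"ty":-1.0,"tz":-0.3,"turn":0,"grip":1},
  {"tx":0.262,"ty":-1.0,"tz":-0.38,"turn":0,"grip":1},
  {"tx":0.262,"ty":-1.0,"tz":-0.4,"turn":0,"grip":1},
  {"tx":0.262,"ty":-1.0,"tz":-0.41,"turn":0,"grip":1},
  {"tx":0.262,"ty":-1.0,"tz":-0.41,"turn":0,"grip":1},
])

```text
clock: 12.7
position: [0.6416, -0.1971, 0.1021]
ee_rot: [2.216, 2.212, 0.006]
force: [-0.4, -0.2, -0.6]
width: 0.656
```

Expected touch at about 0.0915, so I'll lower in small steps.

Request:
drive_tool([
  {"tx":0,"ty":0,"tz":-0.008,"turn":0,"grip":1},
  {"tx":0,"ty":0,"tz":-0.016,"turn":0,"grip":1},
  {"tx":0,"ty":0,"tz":-0.022,"turn":0,"grip":1},
  {"tx":0,"ty":0,"tz":-0.022,"turn":0,"grip":1},
])

```text
clock: 13.1
position: [0.6415, -0.197, 0.0933]
ee_rot: [2.216, 2.212, 0.006]
force: [-0.6, 0.1, -1.2]
width: 0.658
```

Request:
drive_tool([
  {"tx":0,"ty":0,"tz":-0.005,"turn":0,"grip":1},
  {"tx":0,"ty":0,"tz":-0.008,"turn":0,"grip":1},
  {"tx":0,"ty":0,"tz":-0.008,"turn":0,"grip":1},
])

```text
clock: 13.4
position: [0.6418, -0.1973, 0.0913]
ee_rot: [2.216, 2.211, 0.007]
force: [-3.5, 1.5, 8.2]
width: 0.658
```

Request:
drive_tool([
  {"tx":0,"ty":0,"tz":0,"turn":0,"grip":-0.8},
  {"tx":0,"ty":0,"tz":0,"turn":0,"grip":-0.8},
  {"tx":0,"ty":0,"tz":0,"turn":0,"grip":-0.8},
  {"tx":0,"ty":0,"tz":0.06,"turn":0,"grip":-0.8},
  {"tx":0,"ty":0,"tz":0.18,"turn":0,"grip":-0.8},
  {"tx":0,"ty":0,"tz":0.3,"turn":0,"grip":-0.8},
  {"tx":0,"ty":0,"tz":0.42,"turn":0,"grip":-0.2},
  {"tx":0,"ty":0,"tz":0.5,"turn":0,"grip":-0.2},
  {"tx":-0.04,"ty":0.12,"tz":0.5,"turn":0,"grip":-0.2},
  {"tx":-0.08,"ty":0.24,"tz":0.5,"turn":0,"grip":-0.2},
  {"tx":-0.12,"ty":0.36,"tz":0.5,"turn":0,"grip":-0.2},
  {"tx":-0.16,"ty":0.48,"tz":0.5,"turn":0,"grip":-0.2},
  {"tx":-0.2,"ty":0.6,"tz":0.5,"turn":0,"grip":-0.2},
  {"tx":-0.24,"ty":0.72,"tz":0.5,"turn":0,"grip":-0.2},
  {"tx":-0.27,"ty":0.81,"tz":0.5,"turn":0,"grip":-0.2},
  {"tx":-0.27,"ty":0.81,"tz":0.5,"turn":0,"grip":-0.2},
])

```text
clock: 15.0
position: [0.5313, 0.1341, 0.2915]
ee_rot: [2.207, 2.224, 0.01]
force: [0.2, 0.2, 0.2]
width: 0.604
```

Run:
```python
from h import *
s=observe(); print(s['clock'],s['position'],s['ee_rot'],s['width'])
C=cam('wrist'); im=get_image('wrist')[:,:,::-1]; np.savez('w5.npz',K=C[0],M=C[1],e=C[2]); cv2.imwrite('pics/w5.png',im)
S=get_image('side')[:,:,::-1]; cv2.imwrite('pics/s5.png',S)
v=np.vstack([im[20:240,140:420],S[100:290,280:560]]); cv2.imwrite('pics/m5.png',cv2.resize(v,None,fx=1.45,fy=1.45))
```

```text
15.0 [0.53128132 0.13406973 0.29154149] [2.20660674 2.22429905 0.00985748] 0.6035007503635801
```

View pics/m5.png

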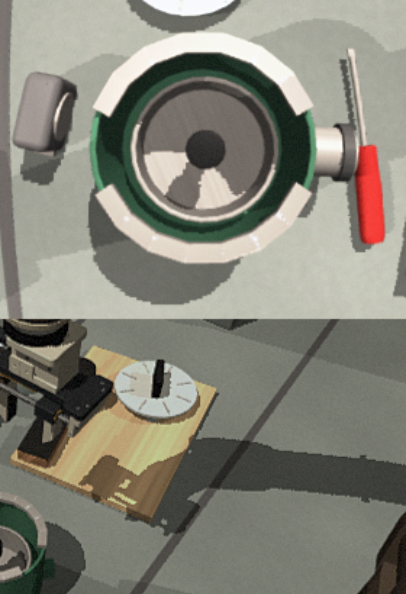

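The knob is at wrist pixel (281,123), and the basket ring surrounds it evenly. The gripper hides the filter in the side view, so I'll check it in the scene view.

Run:
```python
from h import *
d=np.load('w5.npz'); C=(d['K'],d['M'],d['e']); im=cv2.imread('pics/w5.png')
k=(im.max(2)<60).astype(np.uint8); k[:,:262]=0;k[:,300:]=0;k[:104]=0;k[143:]=0
n,l,st,ce=cv2.connectedComponentsWithStats(k); i=l[123,281]; print(st[i],ce[i],ray('wrist',[ce[i],[281.4,123.4]],.1,C))
S=get_image('scene')[:,:,::-1]; cv2.imwrite('pics/c5.png',cv2.resize(S[130:300,80:300],None,fx=2.5,fy=2.5))
```

```text
[268 110  27  26 520] [281.04038462 123.29230769] [[0.5344578  0.20551383 0.1       ]
 [0.53484191 0.20540168 0.1       ]]
```

View pics/c5.png

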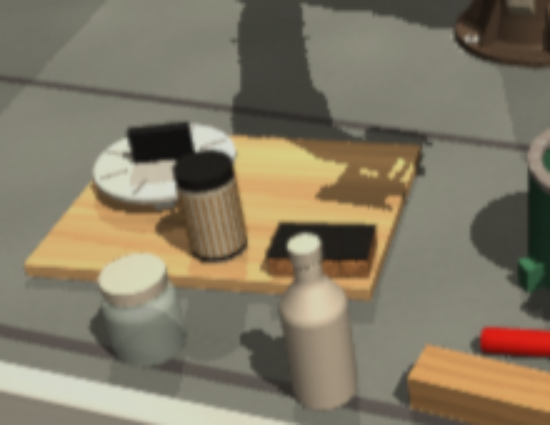

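The lid and filter both stand on the board. I'll descend to the knob in two stages.

Request:
drive_tool([
  {"tx":0.008,"ty":0.1,"tz":-0.05,"turn":0,"grip":-0.2},
  {"tx":0.008,"ty":0.179,"tz":-0.12,"turn":0,"grip":-0.2},
  {"tx":0.008,"ty":0.179,"tz":-0.24,"turn":0,"grip":-0.2},
  {"tx":0.008,"ty":0.179,"tz":-0.36,"turn":0,"grip":-0.2},
  {"tx":0.008,"ty":0.179,"tz":-0.4,"turn":0,"grip":-0.2},
  {"tx":0.008,"ty":0.179,"tz":-0.4,"turn":0,"grip":-0.2},
])

```text
clock: 15.75
position: [0.5362, 0.1949, 0.1282]
ee_rot: [2.219, 2.209, -0.003]
force: [0.7, -0.3, 0.4]
width: 0.601
```

Request:
drive_tool([
  {"tx":-0.004,"ty":0.027,"tz":0,"turn":0,"grip":-0.2},
  {"tx":-0.004,"ty":0.027,"tz":0,"turn":0,"grip":-0.2},
  {"tx":-0.004,"ty":0.027,"tz":0,"turn":0,"grip":-0.2},
])

```text
clock: 16.05
position: [0.5355, 0.2064, 0.1296]
ee_rot: [2.218, 2.209, 0.001]
force: [-0.7, 0.3, 0.8]
width: 0.603
```

Request:
drive_tool([
  {"tx":-0.002,"ty":-0.002,"tz":-0.04,"turn":0,"grip":-0.2},
  {"tx":-0.002,"ty":-0.002,"tz":-0.08,"turn":0,"grip":-0.2},
  {"tx":-0.002,"ty":-0.002,"tz":-0.12,"turn":0,"grip":-0.2},
  {"tx":-0.002,"ty":-0.002,"tz":-0.134,"turn":0,"grip":-0.2},
  {"tx":-0.002,"ty":-0.002,"tz":-0.134,"turn":0,"grip":-0.2},
])

```text
clock: 16.55
position: [0.5347, 0.2054, 0.0761]
ee_rot: [2.218, 2.208, 0.0]
force: [-0.1, 0.4, 0.4]
width: 0.602
```

Request:
drive_tool([
  {"tx":0,"ty":0,"tz":0,"turn":0,"grip":1},
  {"tx":0,"ty":0,"tz":0,"turn":0,"grip":1},
  {"tx":0,"ty":0,"tz":0,"turn":0,"grip":1},
  {"tx":0,"ty":0,"tz":0,"turn":0,"grip":1},
  {"tx":0,"ty":0,"tz":0,"turn":0,"grip":1},
  {"tx":0,"ty":0,"tz":0,"turn":0,"grip":1},
  {"tx":0,"ty":0,"tz":0.02,"turn":0,"grip":1},
  {"tx":0,"ty":0,"tz":0.04,"turn":0,"grip":1},
  {"tx":0,"ty":0,"tz":0.04,"turn":0,"grip":1},
], newtons=45)

```text
clock: 17.45
position: [0.5352, 0.2057, 0.0933]
ee_rot: [2.218, 2.208, 0.003]
force: [0.1, 0.8, -2.3]
width: 0.314
```

Request:
drive_tool([
  {"tx":0,"ty":0,"tz":0.05,"turn":0,"grip":1},
  {"tx":0,"ty":0,"tz":0.1,"turn":0,"grip":1},
  {"tx":0,"ty":0,"tz":0.15,"turn":0,"grip":1},
  {"tx":0,"ty":0,"tz":0.2,"turn":0,"grip":1},
  {"tx":0,"ty":0,"tz":0.25,"turn":0,"grip":1},
  {"tx":0,"ty":0,"tz":0.3,"turn":0,"grip":1},
  {"tx":0,"ty":0,"tz":0.36,"turn":0,"grip":1},
  {"tx":0,"ty":0,"tz":0.42,"turn":0,"grip":1},
  {"tx":0,"ty":0,"tz":0.42,"turn":0,"grip":1},
])

```text
clock: 18.35
position: [0.5365, 0.2065, 0.2644]
ee_rot: [2.217, 2.207, 0.011]
force: [0.5, 0.4, -2.6]
width: 0.315
```

Request:
drive_tool([
  {"tx":-0.01,"ty":-0.08,"tz":0,"turn":0,"grip":1},
  {"tx":-0.03,"ty":-0.18,"tz":0,"turn":0,"grip":1},
  {"tx":-0.05,"ty":-0.29,"tz":0,"turn":0,"grip":1},
  {"tx":-0.07,"ty":-0.4,"tz":0,"turn":0,"grip":1},
  {"tx":-0.09,"ty":-0.51,"tz":0,"turn":0,"grip":1},
  {"tx":-0.114,"ty":-0.62,"tz":0,"turn":0,"grip":1},
  {"tx":-0.114,"ty":-0.72,"tz":0,"turn":0,"grip":1},
  {"tx":-0.114,"ty":-0.806,"tz":0,"turn":0,"grip":1},
  {"tx":-0.114,"ty":-0.806,"tz":-0.08,"turn":0,"grip":1},
  {"tx":-0.114,"ty":-0.806,"tz":-0.18,"turn":0,"grip":1},
  {"tx":-0.114,"ty":-0.806,"tz":-0.28,"turn":0,"grip":1},
  {"tx":-0.114,"ty":-0.806,"tz":-0.36,"turn":0,"grip":1},
  {"tx":-0.114,"ty":-0.806,"tz":-0.41,"turn":0,"grip":1},
  {"tx":-0.114,"ty":-0.806,"tz":-0.41,"turn":0,"grip":1},
  {"tx":-0.114,"ty":-0.806,"tz":-0.41,"turn":0,"grip":1},
])

```text
clock: 19.85
position: [0.4905, -0.1158, 0.1001]
ee_rot: [2.217, 2.208, 0.009]
force: [-0.5, 0.1, -2.1]
width: 0.313
```

Request:
drive_tool([
  {"tx":0,"ty":0,"tz":-0.01,"turn":0,"grip":1},
  {"tx":0,"ty":0,"tz":-0.02,"turn":0,"grip":1},
  {"tx":0,"ty":0,"tz":-0.027,"turn":0,"grip":1},
  {"tx":0,"ty":0,"tz":-0.027,"turn":0,"grip":1},
])

```text
clock: 20.25
position: [0.4904, -0.1158, 0.0893]
ee_rot: [2.217, 2.208, 0.009]
force: [1.2, -0.5, -3.1]
width: 0.318
```

Request:
drive_tool([
  {"tx":0,"ty":0,"tz":-0.003,"turn":0,"grip":1},
  {"tx":0,"ty":0,"tz":-0.006,"turn":0,"grip":1},
  {"tx":0,"ty":0,"tz":-0.006,"turn":0,"grip":1},
])

```text
clock: 20.55
position: [0.4911, -0.1156, 0.0885]
ee_rot: [2.216, 2.207, 0.011]
force: [-4.5, 1.1, 18.2]
width: 0.318
```

Request:
drive_tool([
  {"tx":0,"ty":0,"tz":0,"turn":0,"grip":-0.3},
  {"tx":0,"ty":0,"tz":0,"turn":0,"grip":-0.3},
  {"tx":0,"ty":0,"tz":0,"turn":0,"grip":-0.3},
  {"tx":0,"ty":0,"tz":0,"turn":0,"grip":-0.3},
  {"tx":0,"ty":0,"tz":0.06,"turn":0,"grip":-0.3},
  {"tx":0,"ty":0,"tz":0.18,"turn":0,"grip":-0.3},
  {"tx":0,"ty":0,"tz":0.3,"turn":0,"grip":-0.3},
  {"tx":0,"ty":0,"tz":0.42,"turn":0,"grip":-0.3},
  {"tx":0,"ty":0,"tz":0.54,"turn":0,"grip":-0.3},
  {"tx":0,"ty":0,"tz":0.6,"turn":0,"grip":-0.3},
  {"tx":0,"ty":0,"tz":0.6,"turn":0,"grip":-0.3},
])

```text
clock: 21.65
position: [0.4929, -0.1159, 0.3324]
ee_rot: [2.213, 2.203, 0.018]
force: [0.1, -0.1, -1.1]
width: 0.647
```

Run:
```python
from h import *
s=observe(); print(s['clock'],s['position'],s['force'],s['width'])
S=get_image('scene')[:,:,::-1]; cv2.imwrite('pics/c6.png',cv2.resize(S[130:310,80:380],None,fx=2.4,fy=2.4))
```

```text
21.65 [ 0.49286094 -0.11591791  0.33240248] [ 0.07642261 -0.06941062 -1.07295823] 0.646735349563035
```

View pics/c6.png

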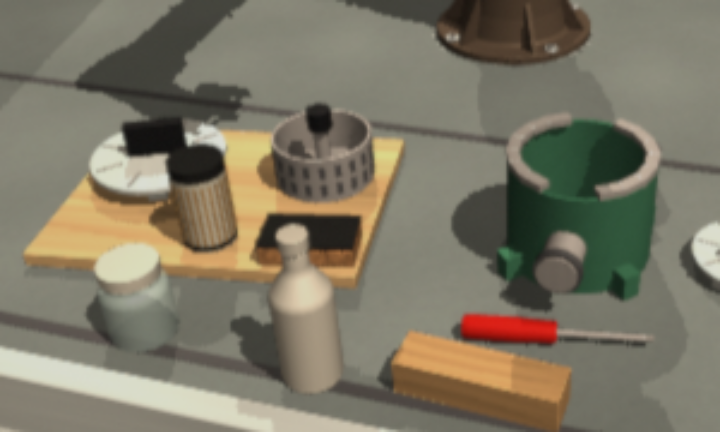

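The lid (160,155), filter (202,200) and basket (322,155) all stand upright on the board. The pot is empty, and the bystanders look undisturbed. I'll hand in.

```bash
python3 -c "
from cell import *
print(sign_off())"
```

```text
the job is handed in; nothing more can be done
None
```

The separator is apart: lid, filter and basket each stand upright on the plywood board, released, and I handed the job in at about 21.7 s of the 72 s allowed.

- **Lid:** I took the large white lid on the pot, not the green one or the small white one. I turned it 38° anticlockwise, and the first test lift came free with only its weight (about 3.5 N) on the wrist.
- **Filter and basket:** I lifted out the filter, then the basket by its knob. For all three parts, I felt the touchdown on the board within 1 mm of the expected height before letting go.
- **Last check:** the final scene picture shows all three parts standing on the board and the pot empty. The bystanders in view look undisturbed; I judged this by eye and did not measure it. The tape measure was outside that picture and was last seen in place, in a wrist picture, before the basket was lifted out. The gripper was clear and open at z = 0.33 m.
- **Disagreements:**
  - The first move call was refused because the rows left out some fields.
  - Twice over the pot the arm stopped 5–10 mm short in y. I corrected this before gripping the knob. The filter was gripped about 5 mm off centre, but it held and stood fine.
  - The hand-in reported no verdict.

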